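# Find the worn microscope shock mount and mark it

### The job

One of the three spring mounts on this microscope platform has gone soft: press down the black pad of each in turn, from the robot's left to its right, to feel which is the softest, and then push that mount's orange tag all the way down to mark it. Leave the other two tags up and end with all pads released. Only touch and press with the fingers: do not pull anything up, and do not pick up, tip or shift the things standing around.

Things in the scene. Friction and masses are not known exactly. Their poses are not given: they have to be found in the camera images.
- platform: Aluminium platform plate, 165 mm (its x) by 500 mm (its y), 15 mm thick, fixed flat on the bench, turned up to 18 degrees. Origin: centre of its underside, x roughly away from the robot, y to the robot's left, z up. Three look-alike cream shock mounts are fixed on it in a row along y, at y = +170 (left), 0 (middle) and -170 mm (right).
- pad_left (a point): Centre of the top face, at rest, of the left mount's black rubber pad: a disc 52 mm across, 12 mm thick, on a vertical spring, face 79 mm above the bench. A fixed point: it does not follow the pad down.
- tag_left (a point): Centre of the top of the left mount's orange tag when fully up, 67 mm above the bench: a flat push-down marker, 13 mm (platform x) by 30 mm (y), 72 mm from the pad's centre on the far (+x) side, in a grey block 30 x 44 mm whose top is 49 mm above the bench. Fully down the tag's top is at 55 mm. A fixed point: it does not follow the tag.
- pad_middle (a point): Centre of the top face, at rest, of the middle mount's black rubber pad: a disc 52 mm across, 12 mm thick, on a vertical spring, face 79 mm above the bench. A fixed point: it does not follow the pad down.
- tag_middle (a point): Centre of the top of the middle mount's orange tag when fully up, 67 mm above the bench: a flat push-down marker, 13 mm (platform x) by 30 mm (y), 72 mm from the pad's centre on the far (+x) side, in a grey block 30 x 44 mm whose top is 49 mm above the bench. Fully down the tag's top is at 55 mm. A fixed point: it does not follow the tag.
- pad_right (a point): Centre of the top face, at rest, of the right mount's black rubber pad: a disc 52 mm across, 12 mm thick, on a vertical spring, face 79 mm above the bench. A fixed point: it does not follow the pad down.
- tag_right (a point): Centre of the top of the right mount's orange tag when fully up, 67 mm above the bench: a flat push-down marker, 13 mm (platform x) by 30 mm (y), 72 mm from the pad's centre on the far (+x) side, in a grey block 30 x 44 mm whose top is 49 mm above the bench. Fully down the tag's top is at 55 mm. A fixed point: it does not follow the tag.
- pad_a (a joint): How far the pad of mount a is pressed down, m: 0 at rest, 0.014 at its lower stop; it springs back. Mounts a, b, c swap places from run to run: a, b, c say nothing of left, middle, right. A press is 5 mm or more. At 8 mm the three pads push back with about 3, 5.5 and 9 N.
- tag_a (a joint): How far the tag of mount a (the same mount as pad_a) is pushed down, m: 0 to 0.003 at the start, 0.012 fully down at its stop, negative if pulled up. It slides against about 3 N of friction and stays where it is left.
- pad_b (a joint): How far the pad of mount b is pressed down, m: 0 at rest, 0.014 at its lower stop; it springs back. Mounts a, b, c swap places from run to run: a, b, c say nothing of left, middle, right. A press is 5 mm or more. At 8 mm the three pads push back with about 3, 5.5 and 9 N.
- tag_b (a joint): How far the tag of mount b (the same mount as pad_b) is pushed down, m: 0 to 0.003 at the start, 0.012 fully down at its stop, negative if pulled up. It slides against about 3 N of friction and stays where it is left.
- pad_c (a joint): How far the pad of mount c is pressed down, m: 0 at rest, 0.014 at its lower stop; it springs back. Mounts a, b, c swap places from run to run: a, b, c say nothing of left, middle, right. A press is 5 mm or more. At 8 mm the three pads push back with about 3, 5.5 and 9 N.
- tag_c (a joint): How far the tag of mount c (the same mount as pad_c) is pushed down, m: 0 to 0.003 at the start, 0.012 fully down at its stop, negative if pulled up. It slides against about 3 N of friction and stays where it is left.
- reagent_bottle: Amber glass bottle with black cap, 50 mm across, 100 mm tall, on the bench left of the platform. Loose; not part of the job. Origin: centre of its underside.
- oil_vial: White immersion-oil vial with red cap, 32 mm across, 60 mm tall, standing on the platform between the left and middle mounts. Loose; not part of the job. Origin: centre of its underside.
- objective: Steel microscope objective, 34 mm across, 50 mm tall, standing on the platform between the middle and right mounts. Loose; not part of the job. Origin: centre of its underside.
- slide_box: Blue box with white lid for glass slides, 87 x 57 mm, 32 mm tall, on the bench right of the platform. Loose; not part of the job. Origin: centre of its underside.
Not all that is in view belongs to the job. There is more than one size of the reagent_bottle; the job needs the middle-sized.

How it is judged:
On the way, in this order (a step that is already met when the one before it is completed fails the run):
1. the left pad (+y end of the platform) is pressed down at least 3 mm (value of joint any of pad_a, pad_b, pad_c above 0.003 m and y of the grasp point in the frame of platform above 0.085 m), for 0.1 s.
2. then the middle pad is pressed down at least 3 mm (value of joint any of pad_a, pad_b, pad_c above 0.003 m and y of the grasp point in the frame of platform between -0.085 and 0.085 m), for 0.1 s.
3. then the right pad is pressed down at least 3 mm (value of joint any of pad_a, pad_b, pad_c above 0.003 m and y of the grasp point in the frame of platform below -0.085 m), for 0.1 s.
4. then the softest mount's tag is pushed down (9.5 of 12 mm or more) (value of joint tag_b above 0.0095 m), for 0.2 s.
At the end, for the whole second after the job is handed in: The softest mount's tag is down (at least 9.5 of its 12 mm), the other two tags are up (less than 6 mm down), all pads have sprung back (within 2 mm), and the bystanders stand within 20 mm of where they began (value of joint tag_b above 0.0095 m and value of joint tag_a between -0.004 and 0.006 m and value of joint tag_c between -0.004 and 0.006 m and value of joint pad_a between -0.002 and 0.002 m and value of joint pad_b between -0.002 and 0.002 m and value of joint pad_c between -0.002 and 0.002 m and distance of each of reagent_bottle, oil_vial, objective, slide_box from where it was at the start of the episode below 0.02 m and angle between each of reagent_bottle, oil_vial, objective, slide_box's own z axis and vertical below 0.3 rad); the robot touches nothing.
It fails at once if a pad or a tag is pulled up (more than 4 mm) (value of joint any of pad_a, pad_b, pad_c, tag_a, tag_b, tag_c below -0.004 m).
It fails at once if the tag of a mount that is not the softest is pushed down (more than 6 mm) (value of joint any of tag_a, tag_c above 0.006 m).
It fails at once if a thing standing around is moved or lifted more than 20 mm, or tipped (distance of any of reagent_bottle, oil_vial, objective, slide_box from where it was at the start of the episode above 0.02 m or angle between any of reagent_bottle, oil_vial, objective, slide_box's own z axis and vertical above 0.3 rad).
It also fails if it takes over 48 s, if anything falls off the work surface, if the arm or the gripper's body presses on something with over 40 N, if the wrist force passes 120 N, or if a joint passes its speed limit or range.

### The arm

A 6-joint arm with a two-finger parallel gripper is mounted at the origin on the work surface. World frame = base frame: x ahead of the robot, y to its left, z up, the work surface at z = 0. Lengths are in m, angles in rad, forces in N, time in s.
With the tool pointing down it reaches from about 0.3 to 0.75 m from the base axis. Payload 8.5 kg.
Tool frame: the origin (TCP) lies midway between the tips of the shut fingers; the grasp point (between the pads) lies robot.grasp_offset behind it (robot.grasp_offset is the distance from the TCP to the grasp point, in m); z points along the fingers, y is the line along which they close (so a half turn about z gives the same grasp; the last joint's range is limited). The gripper opens to 88 mm and grips with 3 to 60 N. Pads are 18 mm wide; open, the fingers measure 123 mm over their backs; the gripper's body (75 mm by 187 mm) begins 45 mm behind the grasp point.
Start: joints at [1.09, 0.381, 1.297, -0, 1.464, -0.215], TCP at [0.144, 0.531, 0.239] pointing down, gripper open.
Joint ranges: [-3.11, 3.11], [-0.89, 2.33], [0.22, 2.48], [-1.42, 4.56], [0.17, 2.85], [-2.88, 2.88]. Speed limits (rad/s): [2.39, 2.39, 3.14, 3.14, 3.14, 3.14].

### API

Orientations are given as a 3x3 rotation matrix whose columns are the frame's x, y, z axes.
In Python, from plant import robot gives the robot as it stands. The module is installed in compiled form; this text tells all that it offers.
- The arm moves only by the tool move_arm, never from a script. Its argument "rows" is a list that holds one entry, the list of rows, each a list of 4 numbers: the shift along the tool's x, y, z in m, then the turn about the tool's z in rad. In form: [[[tx, ty, tz, turn], ...]]. A call has 1 to 12 rows; each row shifts and turns the commanded pose from where the row before left it, along the tool's axes as they then stand; what a row does not reach is not made up. A row lasts 1/12 s, in which the tool goes at most 41.7 mm and 7.16 degrees, less where a joint would pass 70% of its speed; a pose out of reach is approached as far as the arm can. A call with a gripper value outside its range is refused whole. "claw" is the closure, from -1 (fully open) to 1 (shut), set as the call begins (left out, the last holds). The fingers move at their own pace and stop on an object; "newtons" is the grip in N (left out, the last holds). Time passes only in rows, so rows that do not move let the fingers close. It gives the time, the measured TCP pose, the force, the opening and the grip force at its end, in the units of the state.
- robot.get_obs(): the state, without advancing time (a new reading comes with each control period).
- robot.capture(name): name is "scene" or "side" or "wrist"; returns a dict with "pixels" (480x640x3 uint8, red, green, blue), "fx", "fy", "cx", "cy" (pixels), "k1" (the pictures are not rectified: a ray, as slopes to the right and down, at radius r is drawn at 1 + k1 r^2 times it, then the intrinsics apply), "world_from_camera" (4x4, takes a point from camera to world coordinates); the wrist camera has in their place "hand_eye" (4x4, takes a point from camera to tool coordinates, whose origin is the TCP and whose axes are the flange's). Camera axes: x right, y up, looking along -z (the intrinsics and any distortion apply to the point x, -y, -z); pixel columns grow to the right and rows downward; lengths in m; the calibration is good to about 2 mm. A picture is of the moment at which its call begins: read the wrist's pose just before it. There is no depth.
- robot.job_done(): hands the job in; it is judged then, once.
Trained networks look in the newest picture that a camera, given by its name, has taken for a name from the list of things; names that differ only in an ending like _2 or _b are one class to them, and where a whole thing is asked for, a point or a joint stands for the part that bears it (a point fixed in the world has none). Each returns a list of dicts, best first, with "conf" (0 to 1); they miss things now and then, are a little off and sometimes report something else, mostly with a low value. They report only what shows in the picture. A call takes as long as a camera call. They do not tell look-alikes from the thing itself.
- robot.search_frame(camera, label): "xyz" ([x, y, z] in m, in world coordinates, good to about 4 mm: the middle of the surface that is visible of it).
The state is a dict: "clock": time; "q": joint angles; "dq": joint speeds; "effort": joint torques, N m; "ee_pos": TCP position; "tool_rot": TCP orientation; "contact_force": force on the tool from outside, world axes, zero at the start; "torque": the same for the moment, N m; "width": finger opening in m; "grip_force": force on a finger pad.
Only numpy, scipy, OpenCV 4.12 (cv2) and the standard library are available. Lean on these libraries where they do the work, as an engineer would, in place of code of your own. Each camera call takes 0.05 s, during which the arm holds its last target. There are 200 camera calls.

## Working session

There is one attempt and no reset: what is moved stays moved. The work goes in short steps, Python scripts to look and compute and a tool call to move; the robot and the scene stay as the last step left them, time stands still between calls to the robot, and variables do not carry over. Pictures are saved under pics/ and viewed, at most 10 in all, crops included, and the job is handed in when it is done.

Besides the shell and the picture viewer there is one more tool, called after "Call:" as name(argument=value, ...) on one line, values as JSON. move_arm: Moves the arm, as the interface text tells. Its arguments: {"type":"object","properties":{"rows":{"type":"array"},"claw":{"type":"number"},"newtons":{"type":"number"}},"required":["rows"]}

```bash
mkdir -p pics
cat > h.py <<'E'
from plant import robot
import numpy as np, cv2
def shot(c,n):
    o=robot.get_obs(); d=robot.capture(c); cv2.imwrite(f'pics/{n}.png',d['pixels'][:,:,::-1]); 
    if c=='wrist':
        T=np.eye(4);T[:3,:3]=o['tool_rot'];T[:3,3]=o['ee_pos'];d['W']=T@d['hand_eye']
    else: d['W']=np.array(d['world_from_camera'])
    return d
def px(d,u,v,z):
    p=cv2.undistortPoints(np.array([[[u,v]]],float),np.array([[d['fx'],0,d['cx']],[0,d['fy'],d['cy']],[0,0,1]]),np.array([d['k1'],0,0,0]))[0,0]
    r=d['W'][:3,:3]@[p[0],-p[1],-1]; o=d['W'][:3,3]
    return o+r*(z-o[2])/r[2]
E
python3 - <<'E'
from h import *
o=robot.get_obs();print(o['clock'],o['ee_pos'],o['tool_rot'],o['width'],robot.grasp_offset)
for c in ['scene','side','wrist']:
    shot(c,c+'0')
    for l in ['platform','pad_a','tag_a','reagent_bottle','oil_vial','objective','slide_box']:
        for r in robot.search_frame(c,l): print(c,l,np.round(r['xyz'],3),round(r['conf'],2))
E
```

```text
0.0 [0.14431243 0.53044806 0.23814128] [[-9.64895169e-01  2.62634394e-01 -6.98851961e-04]
 [ 2.62635098e-01  9.64894414e-01 -1.25530828e-03]
 [ 3.44631225e-04 -1.39478394e-03 -9.99998968e-01]] 0.08852605466103002 0.0187
scene platform [0.607 0.077 0.014] 0.7
scene pad_a [0.549 0.047 0.078] 0.76
scene pad_a [0.567 0.214 0.083] 0.66
scene pad_a [ 0.519 -0.121  0.08 ] 0.63
scene tag_a [ 0.59  -0.136  0.063] 0.65
scene tag_a [0.638 0.204 0.063] 0.64
scene tag_a [0.606 0.074 0.012] 0.32
scene tag_a [ 0.54  -0.414  0.035] 0.28
scene reagent_bottle [0.484 0.398 0.059] 0.91
scene reagent_bottle [0.398 0.393 0.047] 0.85
scene reagent_bottle [0.61  0.403 0.083] 0.73
scene oil_vial [0.623 0.124 0.048] 0.55
scene objective [ 0.577 -0.045  0.047] 0.67
scene slide_box [ 0.538 -0.414  0.033] 0.87
scene slide_box [0.624 0.126 0.045] 0.48
side platform [0.571 0.112 0.015] 0.78
side platform [0.471 0.414 0.073] 0.44
side platform [ 0.51  -0.118  0.08 ] 0.25
side pad_a [ 0.509 -0.118  0.085] 0.79
side pad_a [0.536 0.051 0.081] 0.75
side pad_a [0.565 0.22  0.078] 0.64
side pad_a [0.612 0.036 0.064] 0.48
side tag_a [0.633 0.201 0.067] 0.66
side tag_a [ 0.581 -0.134  0.066] 0.38
side reagent_bottle [0.387 0.408 0.047] 0.91
side reagent_bottle [0.473 0.414 0.074] 0.89
side reagent_bottle [0.584 0.423 0.098] 0.62
side oil_vial [0.616 0.133 0.053] 0.6
side objective [ 0.568 -0.044  0.048] 0.47
side slide_box [ 0.53  -0.401  0.03 ] 0.77
side slide_box [ 0.568 -0.046  0.051] 0.65
side slide_box [0.632 0.198 0.066] 0.31
wrist reagent_bottle [0.372 0.403 0.032] 0.74
```

View pics/scene0.png

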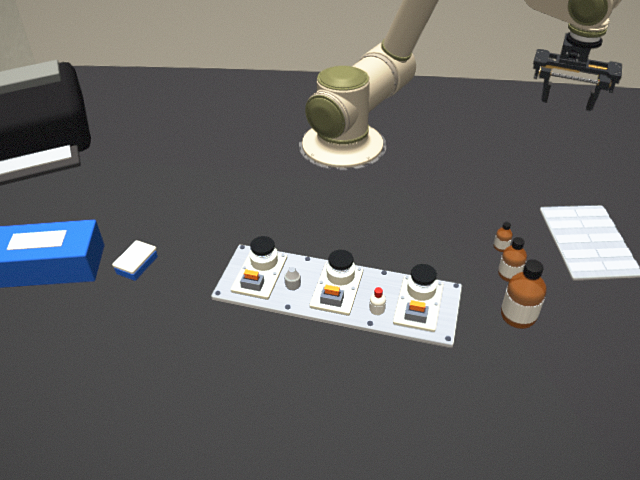

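View pics/side0.png

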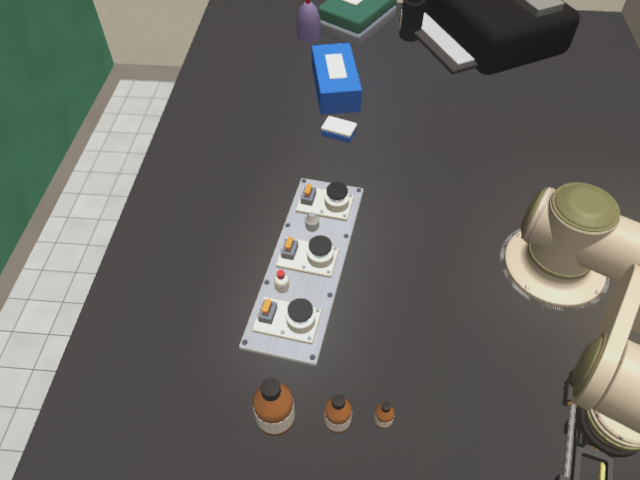

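The scene view (robot's left is picture right) shows the left pad at (423,268), the middle at (341,258) and the right at (262,244). Each orange tag is just in front of its pad. Three bottles are at (503,237), (514,262) and (524,295). The middle-sized one, (514,262), fits `reagent_bottle`, but all three only need avoiding. The side view agrees, with pads at (300,310), (320,243) and (337,190).

Moving above the left pad, fingers shut.

Call:
move_arm(rows=[[[-0.028,-0.011,0,0],[-0.028,-0.011,0,0],[-0.028,-0.011,0,0],[-0.028,-0.011,0,0],[-0.028,-0.011,0,0],[-0.028,-0.011,0,0],[-0.028,-0.011,0,0],[-0.028,-0.011,0,0],[-0.028,-0.011,0,0],[-0.028,-0.011,0,0],[-0.028,-0.011,0,0],[-0.028,-0.011,0,0]]], claw=1, newtons=20)

```text
clock: 2.2
ee_pos: [0.4351, 0.314, 0.2388]
tool_rot: [[-0.965, 0.263, 0.0], [0.263, 0.965, 0.0], [-0.0, 0.0, -1.0]]
contact_force: [0.4, -0.3, 0.8]
width: 0.0104
grip_force: 0.0
```

Call:
move_arm(rows=[[[-0.025,-0.01,0,0],[-0.025,-0.01,0,0],[-0.025,-0.01,0,0],[-0.025,-0.01,0,0],[-0.025,-0.01,0,0],[-0.025,-0.01,0,0],[0,0,0,-0.06],[0,0,0,-0.05],[0,0,0,0],[0,0,0,0]]])

```text
clock: 3.03
ee_pos: [0.5629, 0.2178, 0.2387]
tool_rot: [[-0.988, 0.157, -0.0], [0.157, 0.988, 0.0], [0.0, -0.0, -1.0]]
contact_force: [0.5, 0.8, -0.3]
width: 0.0007
grip_force: 0.0
```

Run:
```python
from h import *
o=robot.get_obs();print(o['clock'],o['ee_pos'],o['tool_rot'][:,1],o['width'],o['contact_force'])
d=shot('wrist','w1');print(np.round(d['W'],3))
for l in ['pad_a','tag_a','oil_vial','reagent_bottle']:
    for r in robot.search_frame('wrist',l): print(l,np.round(r['xyz'],3),round(r['conf'],2))
```

```text
3.0333 [0.56293605 0.21775831 0.23871339] [ 1.56668414e-01  9.87651258e-01 -1.03502727e-05] 0.0006987645963506534 [ 0.53386552  0.81396778 -0.33734535]
[[ 0.158 -0.948 -0.277  0.492]
 [ 0.988  0.152  0.043  0.23 ]
 [ 0.001 -0.28   0.96   0.384]
 [ 0.     0.     0.     1.   ]]
pad_a [0.564 0.213 0.076] 0.62
pad_a [0.536 0.047 0.08 ] 0.56
tag_a [0.606 0.036 0.06 ] 0.64
oil_vial [0.611 0.129 0.052] 0.87
reagent_bottle [0.402 0.389 0.017] 0.82
reagent_bottle [0.583 0.395 0.1  ] 0.76
reagent_bottle [0.474 0.391 0.068] 0.56
reagent_bottle [0.552 0.105 0.013] 0.45
reagent_bottle [0.561 0.214 0.074] 0.23
```

View pics/w1.png

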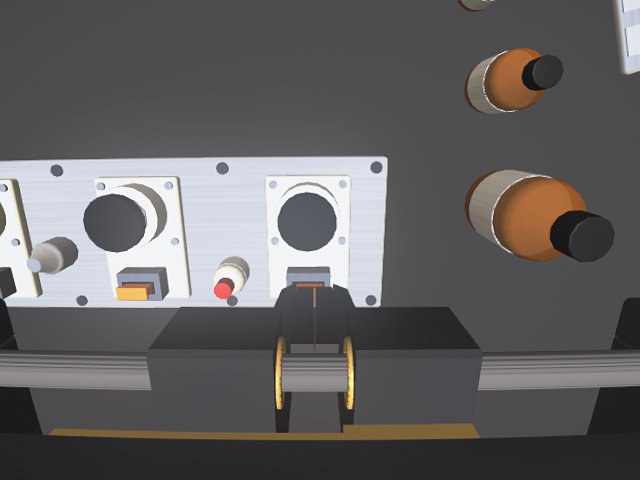

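The wrist view shows the left pad at (307,221), the middle pad at (115,222), the middle tag at (131,294) and the vial cap at (223,289). The shut fingers show no obstruction near the pad.

Run:
```python
from h import *
d=shot('wrist','w1b')
for u,v,z in [(307,221,.079),(115,222,.079),(131,294,.066),(386,157,.015),(57,160,.015),(376,168,.015),(57,171,.015),(371,300,.015),(82,300,.015)]: print(u,v,np.round(px(d,u,v,z),4))
```

```text
307 221 [0.5615 0.213  0.079 ]
115 222 [0.5362 0.0488 0.079 ]
131 294 [0.6085 0.0346 0.066 ]
386 157 [0.5243 0.297  0.015 ]
57 160 [ 0.4739 -0.0293  0.015 ]
376 168 [0.5335 0.286  0.015 ]
57 171 [ 0.4845 -0.033   0.015 ]
371 300 [0.6754 0.2648 0.015 ]
82 300 [ 0.6259 -0.0547  0.015 ]
```

Call:
move_arm(rows=[[[0,-0.003,0.03,0],[0,0,0.03,0],[0,0,0.03,0],[0,0,0.03,0],[0,0,0.02,0],[0,0,0.014,0],[0,0,0,0],[0,0,0,0]]])

```text
clock: 4.0
ee_pos: [0.5625, 0.2149, 0.0848]
tool_rot: [[-0.988, 0.155, -0.001], [0.155, 0.988, -0.0], [0.001, -0.0, -1.0]]
contact_force: [-0.5, -0.6, 0.1]
width: 0.0006
grip_force: 0.0
```

Call:
move_arm(rows=[[[0,0,0.005,0],[0,0,0.005,0],[0,0,0.004,0],[0,0,0,0],[0,0,0,0],[0,0,0,0],[0,0,0,0]]])

```text
clock: 4.58
ee_pos: [0.5634, 0.215, 0.0718]
tool_rot: [[-0.988, 0.155, 0.003], [0.155, 0.988, 0.001], [-0.003, 0.001, -1.0]]
contact_force: [1.6, 0.3, 5.4]
width: 0.0003
grip_force: 2.7
```

Call:
move_arm(rows=[[[0,0,0,0],[0,0,0,0],[0,0,0,0]]])

```text
clock: 4.83
ee_pos: [0.5634, 0.215, 0.0719]
tool_rot: [[-0.988, 0.155, 0.003], [0.155, 0.988, 0.001], [-0.003, 0.001, -1.0]]
contact_force: [1.6, 0.5, 5.5]
width: 0.0003
grip_force: 2.7
```

Call:
move_arm(rows=[[[0,0,-0.02,0],[0,0,-0.03,0],[0,0,-0.025,0],[0,-0.034,0,0],[0,-0.034,0,0],[0,-0.034,0,0],[0,-0.034,0,0],[0,-0.033,0,0],[0,0,0,0],[0,0,0.03,0],[0,0,0.03,0],[0,0,0,0]]])

```text
clock: 5.83
ee_pos: [0.5337, 0.0481, 0.0816]
tool_rot: [[-0.988, 0.156, -0.009], [0.156, 0.988, 0.001], [0.009, -0.0, -1.0]]
contact_force: [-0.7, -0.0, -1.2]
width: -0.0001
grip_force: 0.0
```

Run:
```python
from h import *
o=robot.get_obs();print(o['ee_pos'],o['contact_force'])
d=shot('wrist','w2')
for l in ['pad_a','tag_a']:
    for r in robot.search_frame('wrist',l): print(l,np.round(r['xyz'],3),round(r['conf'],2))
```

```text
[0.53366316 0.04813247 0.08159455] [-0.68662417 -0.00483327 -1.16465483]
pad_a [ 0.516 -0.105  0.059] 0.79
pad_a [0.552 0.192 0.071] 0.75
pad_a [0.52  0.046 0.078] 0.65
tag_a [0.604 0.037 0.062] 0.78
tag_a [0.63  0.182 0.059] 0.71
tag_a [ 0.579 -0.126  0.056] 0.55
```

Call:
move_arm(rows=[[[0,0,0.005,0],[0,0,0.005,0],[0,0,0.005,0],[0,0,0,0],[0,0,0,0],[0,0,0,0],[0,0,0,0]]])

```text
clock: 6.57
ee_pos: [0.5366, 0.0479, 0.0712]
tool_rot: [[-0.988, 0.155, 0.001], [0.155, 0.988, -0.0], [-0.001, 0.0, -1.0]]
contact_force: [1.9, 0.2, 2.8]
width: 0.0004
grip_force: 1.5
```

Call:
move_arm(rows=[[[0,0,0,0],[0,0,0,0],[0,0,0,0]]])

```text
clock: 6.82
ee_pos: [0.5364, 0.0478, 0.0709]
tool_rot: [[-0.988, 0.155, 0.0], [0.155, 0.988, -0.0], [-0.0, -0.0, -1.0]]
contact_force: [1.5, 0.8, 1.8]
width: 0.0005
grip_force: 1.5
```

Call:
move_arm(rows=[[[0,0,-0.02,0],[0,0,-0.03,0],[0,0,-0.025,0],[0,-0.034,0,0],[0,-0.034,0,0],[0,-0.034,0,0],[0,-0.034,0,0],[0,-0.033,0,0],[0,0,0,0],[0,0,0.03,0],[0,0,0.03,0],[0,0,0,0]]])

```text
clock: 7.82
ee_pos: [0.5072, -0.1177, 0.0813]
tool_rot: [[-0.988, 0.156, -0.009], [0.156, 0.988, 0.004], [0.01, 0.003, -1.0]]
contact_force: [-1.0, 0.3, -0.9]
width: 0.0006
grip_force: 0.0
```

Call:
move_arm(rows=[[[0,0,0.005,0],[0,0,0.005,0],[0,0,0.005,0],[0,0,0,0],[0,0,0,0],[0,0,0,0],[0,0,0,0]]])

```text
clock: 8.4
ee_pos: [0.5104, -0.1189, 0.0723]
tool_rot: [[-0.988, 0.155, 0.002], [0.155, 0.988, -0.001], [-0.002, -0.0, -1.0]]
contact_force: [-2.9, 2.7, 8.3]
width: 0.0005
grip_force: 3.9
```

Call:
move_arm(rows=[[[0,0,0,0],[0,0,0,0],[0,0,0,0]]])

```text
clock: 8.65
ee_pos: [0.5104, -0.1189, 0.0724]
tool_rot: [[-0.988, 0.155, 0.002], [0.155, 0.988, -0.001], [-0.002, -0.0, -1.0]]
contact_force: [-2.2, 1.3, 8.1]
width: 0.0006
grip_force: 3.9
```

Forces at about 7 to 8 mm of travel were 5.5 N left, about 2 N middle and 8.1 N right, so the middle mount is softest. Going above its tag for one look.

Call:
move_arm(rows=[[[0,0,-0.02,0],[0,0,-0.03,0],[0,0,-0.025,0],[-0.014,0.034,0,0],[-0.014,0.034,0,0],[-0.014,0.034,0,0],[-0.014,0.033,0,0],[-0.015,0.033,0,0],[0,0,0,0],[0,0,0.03,0],[0,0,0.025,0],[0,0,0,0]]])

```text
clock: 9.65
ee_pos: [0.6042, 0.0362, 0.0872]
tool_rot: [[-0.988, 0.155, -0.007], [0.155, 0.988, 0.001], [0.007, -0.0, -1.0]]
contact_force: [-0.8, -0.7, -0.5]
width: 0.0005
grip_force: 0.0
```

Call:
move_arm(rows=[[[0,0,0,0],[0,0,0,0],[0,0,0,0]]])

```text
clock: 9.9
ee_pos: [0.6071, 0.0355, 0.0928]
tool_rot: [[-0.988, 0.155, 0.003], [0.155, 0.988, -0.0], [-0.003, 0.0, -1.0]]
contact_force: [-0.2, 0.6, 0.7]
width: 0.0003
grip_force: 0.0
```

Run:
```python
from h import *
for c in ['wrist','side']:
    d=shot(c,c+'3')
    for l in ['tag_a','pad_a']:
        for r in robot.search_frame(c,l): print(c,l,np.round(r['xyz'],3),round(r['conf'],2))
a=cv2.imread('pics/wrist3.png')[180:440,180:460];b=cv2.imread('pics/side3.png')[180:310,220:360]
cv2.imwrite('pics/c3.png',np.hstack([cv2.resize(a,(400,371)),cv2.resize(b,(400,371))]))
```

```text
wrist tag_a [0.6   0.034 0.063] 0.93
wrist tag_a [0.628 0.192 0.067] 0.83
wrist tag_a [ 0.578 -0.125  0.063] 0.56
wrist pad_a [0.56  0.185 0.066] 0.93
wrist pad_a [0.538 0.043 0.079] 0.93
wrist pad_a [ 0.517 -0.108  0.053] 0.88
side tag_a [0.633 0.202 0.066] 0.63
side pad_a [0.566 0.222 0.077] 0.72
side pad_a [ 0.508 -0.116  0.085] 0.69
side pad_a [0.54  0.049 0.084] 0.56
```

View pics/c3.png

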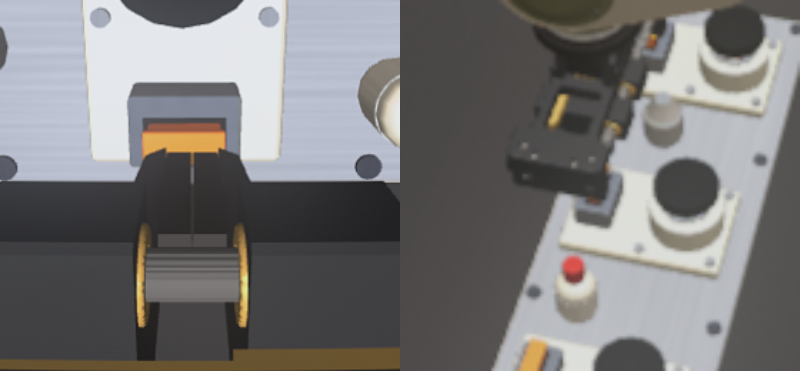

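The left crop shows the middle tag directly under the fingertips at about (184,138), with the fingers centred at 192. The side crop shows nothing else in the way. Pressing, with a 2 mm correction.

Call:
move_arm(rows=[[[0.001,-0.002,0.012,0],[0,0,0.01,0],[0,0,0.006,0],[0,0,0.005,0],[0,0,0.004,0],[0,0,0.003,0],[0,0,0,0],[0,0,0,0],[0,0,0,0],[0,0,0,0]]])

```text
clock: 11.03
ee_pos: [0.6051, 0.0339, 0.0551]
tool_rot: [[-0.988, 0.155, 0.003], [0.155, 0.988, -0.001], [-0.003, -0.001, -1.0]]
contact_force: [-14.4, -0.1, 35.9]
width: 0.0005
grip_force: 18.1
```

Call:
move_arm(rows=[[[0,0,-0.004,0],[0,0,-0.01,0],[0,0,-0.03,0],[0,0,-0.03,0],[0,0,-0.03,0],[0.03,0,-0.03,0],[0.03,0,0,0],[0.03,0,0,0],[0,0,0,0],[0,0,0,0],[0,0,0,0],[0,0,0,0]]])

```text
clock: 12.03
ee_pos: [0.5177, 0.0476, 0.1841]
tool_rot: [[-0.988, 0.155, 0.0], [0.155, 0.988, -0.0], [-0.0, 0.0, -1.0]]
contact_force: [-0.1, -0.3, 0.8]
width: 0.0008
grip_force: 0.0
```

Run:
```python
from h import *
d=shot('wrist','w4');print(robot.get_obs()['contact_force'])
for c in ['wrist']:
    for l in ['tag_a','pad_a','oil_vial','objective']:
        for r in robot.search_frame(c,l): print(c,l,np.round(r['xyz'],3),round(r['conf'],2))
```

```text
[ 0.82895146 -0.55128248  0.08146972]
wrist tag_a [ 0.576 -0.137  0.066] 0.77
wrist tag_a [0.627 0.196 0.067] 0.65
wrist pad_a [0.534 0.047 0.082] 0.78
wrist pad_a [ 0.51  -0.119  0.078] 0.76
wrist pad_a [0.56  0.207 0.075] 0.63
wrist pad_a [0.534 0.068 0.017] 0.33
wrist oil_vial [0.601 0.121 0.03 ] 0.67
wrist oil_vial [0.534 0.045 0.08 ] 0.42
wrist objective [ 0.555 -0.053  0.048] 0.96
```

View pics/w4.png

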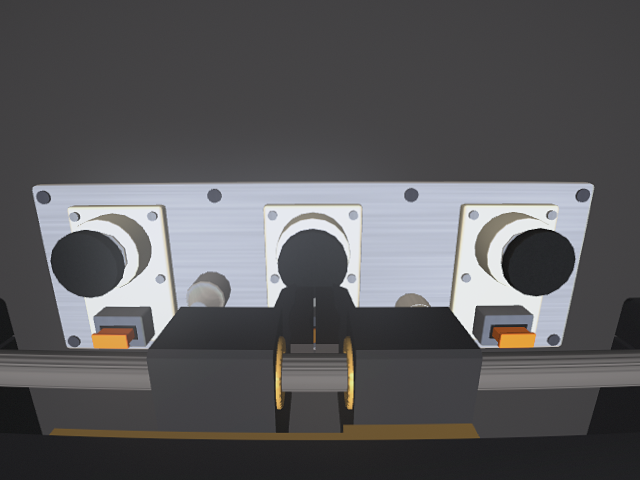

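The side tags at (112,340) and (516,340) are still up, all pads are up, and the objects stand where they were. The fingers hide the middle tag, but its press reached the stop at z = 0.055 with 36 N. Handing in.

```bash
python3 -c "
from plant import robot
print(robot.job_done())"
```

```text
the job is handed in; nothing more can be done
None
```

I handed the job in without a verdict coming back: the middle mount felt softest (about 2 N, against 5.5 N left and 8 N right), and I pushed its tag to the stop (fingertips at 55 mm, though the fingers hid the tag in the last picture), with the other two tags up, all pads released and nothing seen to have shifted.

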